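Find the stamped carton and push it to the dispatch rail

ROBOT

A 6-joint arm with a two-finger parallel gripper is mounted at the origin on a cart in front of the work surface, level with it; the furniture and walls round the work are solid. World frame = base frame: x ahead of the robot, y to its left, z up, the work surface at z = 0. Lengths are in mm, angles in rad, forces in N, time in s.
With the tool pointing down it reaches from about 300 to 775 mm from the base axis. Payload 14.6 kg.
Tool frame: the origin (TCP) lies midway between the tips of the shut fingers; the grasp point (between the pads) lies 19 mm behind it; z points along the fingers, y is the direction in which the jaws open and shut (so a half turn about z gives the same grasp; the last joint's range is limited). The gripper opens to 94 mm and grips with 3 to 60 N. Pads are 16 mm wide; open, the fingers measure 119 mm over their backs; the gripper's body (75 mm by 177 mm) begins 78 mm behind the grasp point.
Start: joints at [1.228, 0.3, 1.521, -0, 1.321, -0.067], TCP at [149.772, 529.205, 205.446] pointing down, gripper open.
Joint ranges: [-3.03, 3.03], [-0.79, 2.21], [0.23, 2.52], [-1.04, 4.18], [0, 3.07], [-2.55, 2.55]. Speed limits (rad/s): [2.22, 2.22, 2.57, 3.14, 3.14, 3.14].

INTERFACE

Orientations are given as a 3x3 rotation matrix whose columns are the frame's x, y, z axes.
In Python, from bench import manip gives the robot as it stands.
- The arm moves only by the shell command python3 -m inch 'ROWS' [OPENING]. ROWS is JSON, a list of rows, each a list of 2 entries, a list of its own where there are three numbers: the shift along the tool's x, y, z in mm, then the turn, a rotation vector about the tool's x, y, z in degrees. A call has exactly 10 rows; each row is the pose to reach, as a shift and turn from the pose commanded when the call began, along the tool's axes at that moment; what a row does not reach only later rows make up. A row lasts 1/10 s, in which the tool goes at most 50 mm and 8.59 degrees, less where a joint would pass 70% of its speed; a pose out of reach is approached as far as the arm can. A call with a gripper value outside its range is refused whole. OPENING is the finger opening in mm, from 0 to 94, set as the call begins (- or left out, the last holds). The fingers move at their own pace and stop on an object; the grip force is fixed at half the most. Time passes only in rows, so rows that repeat a pose let the fingers close, or fill a call up. It gives the time, the measured TCP pose, the force and the opening at its end, in the units of the state.
- manip.observe(): the state, without advancing time (a new reading comes with each control period).
- manip.capture(name): name is "side" or "top"; returns a dict with "pixels" (420x560x3 uint8, blue, green, red), "depth" (420x560 float32, mm along the optical axis (not along the pixel's ray), 0 where there is no reading), "fx", "fy", "cx", "cy" (pixels), "extrinsics" (4x4, takes a point from camera to world coordinates). Camera axes: x right, y up, looking along -z (the intrinsics and any distortion apply to the point x, -y, -z); pixel columns grow to the right and rows downward; lengths in mm; the calibration is good to about 2 mm. A picture is of the moment at which its call begins.
- manip.finish_job(): hands the job in, once; it reports no verdict.
Trained networks look in a picture, given as the dict that the camera call returned (one of the last four; its "shot" number tells which), for a name from the list of things; names that differ only in an ending like _2 or _b are one class to them, and where a whole thing is asked for, a point or a joint stands for the part that bears it (a point fixed in the world has none). Each returns a list of dicts, best first, with "p" (0 to 1); they miss things now and then, are a little off and sometimes report something else, mostly with a low value. They report only what shows in the picture. A call takes as long as a camera call.
- manip.boxes_of(target, picture): "pixel" ([column, row] in pixels, amid what is visible of it).
- manip.masks_of(target, picture): "region" (420x560 bool, what is visible of it) and "pixel" ([column, row] in pixels, amid what is visible of it).
The state is a dict: "clock": time; "joint_pos": joint angles; "qd": joint speeds; "tau": joint torques, N m; "tcp_pos": TCP position; "eef_rot": TCP orientation; "wrist_force": force on the tool from outside, world axes, zero at the start; "ft_torque": the same for the moment, N m; "finger_gap": finger opening in mm.
Only numpy, scipy, OpenCV 4.12 (cv2) and the standard library are available. Lean on these libraries where they do the work, as an engineer would, in place of code of your own. Each camera call takes 0.05 s, during which the arm holds its last target. There are 200 camera calls.

TASK

One of the two cardboard cartons has a round dispatch stamp on its underside: with the fingers, tip both cartons over away from you, so that each lies flat with its underside facing you, and look. Only then push the stamped one across the worktop, lying as it is, until it stops flat against the dispatch rail; leave the other one lying clear of the rail. Only push: do not pick a carton up, and do not knock the small parts that stand around.

Things in the scene. Friction and masses are not known exactly. Their poses are not given: they have to be found in the camera images.
- carton_1: closed cardboard carton, in effect a solid box 66 deep (x) x 116 wide (y) x 85 mm tall, about 0.24 kg, weight central, standing upright. Origin: centre of its underside; own z up through the top, own x to the face away from the robot. Tipped over away from the robot, its own z points away from the robot and its own x down; it is then 66 mm high and 85 mm long.
- carton_2: the other carton, the same in size, weight and look, with the same origin and axes. Friction between carton and worktop is 0.6 to 0.8: pushed low it slides; pushed about 70 mm up, forward and upward in an arc about its far bottom edge (a level push may drag on the face and slide it), it tips and past 38 degrees falls over. Either may be on the left.
- stamp (a point): centre of the stamp: a black ink ring 48 mm across with a cross in it, in the middle of the underside of one of the two cartons (the other underside is bare). Hidden until that carton is tipped over. The carton whose origin is within 10 mm of this point is the stamped one.
- carton_1_top (a point): centre of carton_1's top face, 85 mm along its own z from the underside; after tipping this face is the leading one, towards the rail
- carton_2_top (a point): the same point of carton_2
- carton_1_mid (a point): middle of carton_1's volume (42 mm above the worktop when upright, about 33 mm when tipped over; rises to 54 mm on the way)
- carton_2_mid (a point): the same point of carton_2
- rail: dispatch rail: fixed straight aluminium bar with three screws, 320 long (own y), 25 wide (own x), 14 mm high, beyond the cartons. Origin: middle of the foot of its near face, on the worktop; own x points away from the robot square to the bar. The cartons start 180 to 265 mm before it (origin to near face), one 85 mm left and one 85 mm right of its middle, square to it within 7 degrees; tipped over they lie 60 to 145 mm short of it.
- bush: small plain turned steel bush, 18 mm across, 32 mm tall, loose, standing left of the left-hand carton
- bracket: half-machined aluminium bracket, 50x80x48 mm, loose, to the right of the cartons
- bolt: hex bolt standing on its head, 21 mm across, 44 mm tall, loose, just right of the right-hand carton
- vee: hardened steel V-block, 55x50x45 mm, loose, left of the cartons

How it is judged:
By the outcome, as a careful person would: the job done as asked, in the order asked, and still so for the second after the job is handed in, with the robot touching nothing.
It also fails if it takes over 69 s, if anything falls off the work surface, if the arm or the gripper's body presses on something with over 40 N, if the wrist force passes 120 N, or if a joint passes its speed limit or range.

## Working session

There is one attempt and no reset: what is moved stays moved. The work goes in short steps, Python scripts to look and compute and a shell command to move; the robot and the scene stay as the last step left them, time stands still between calls to the robot, and variables do not carry over. Pictures are saved under pics/ and viewed, about 8 in all and at most 12, crops included, and the job is handed in when it is done.

```bash
mkdir -p pics; ls; cat > h.py <<'E'
import numpy as np, cv2
from bench import manip
def shot(n,f=None):
    p=manip.capture(n)
    if f: cv2.imwrite('pics/'+f,p['pixels'])
    return p
def world(p):
    d=p['depth'].astype(float); v,u=np.indices(d.shape)
    c=np.stack([(u-p['cx'])/p['fx']*d,-(v-p['cy'])/p['fy']*d,-d,np.ones_like(d)],-1)
    w=c@np.array(p['extrinsics']).T
    return w[...,:3]
E
python3 - <<'E'
from h import *
s=manip.observe(); print(s['tcp_pos'],s['eef_rot'],s['clock'])
for n in('top','side'):
    p=shot(n,n+'0.png'); w=world(p); print(n,np.round(p['extrinsics'],2).tolist(),[k for k in p])
    for t in('carton_1','rail','bush','bracket','bolt','vee'):
        for m in manip.masks_of(t,p)[:3]:
            if m['p']<.3: continue
            r=m['region']&(p['depth']>0); q=w[r]; 
            print(t,round(m['p'],2),m['pixel'],'med',np.median(q,0).round(),'lo',np.percentile(q,3,0).round(),'hi',np.percentile(q,97,0).round())
            if t in('carton_1','rail'):
                zt=np.percentile(q[:,2],95); tp=q[abs(q[:,2]-zt)<6]
                print('   rect',zt.round(),cv2.minAreaRect(tp[:,:2].astype(np.float32)))
E
```

```text
pics
[149.69256778 528.95342978 204.88278863] [[-9.62207647e-01  2.72316528e-01 -3.90475714e-04]
 [ 2.72316798e-01  9.62207011e-01 -1.10881469e-03]
 [ 7.37699038e-05 -1.17324307e-03 -9.99999309e-01]] 0.0
top [[-0.01, 0.99, -0.12, 369.73], [-1.0, -0.01, 0.01, -206.67], [0.01, 0.12, 0.99, 1416.29], [0.0, 0.0, 0.0, 1.0]] ['pixels', 'depth', 'fx', 'fy', 'cx', 'cy', 'extrinsics', 'shot']
carton_1 0.79 [329.0, 258.9] med [ 387. -369.   86.] lo [ 351. -425.   61.] hi [ 424. -315.   92.]
   rect 91.0 ((386.7889099121094, -371.60357666015625), (115.11251068115234, 65.78695678710938), 74.87068176269531)
carton_1 0.66 [275.6, 229.8] med [ 486. -216.   87.] lo [ 446. -268.   23.] hi [ 528. -163.   92.]
   rect 91.0 ((488.647216796875, -217.23780822753906), (114.09986114501953, 66.77018737792969), 69.94271850585938)
rail 0.74 [320.7, 174.2] med [ 661. -354.   15.] lo [ 619. -496.    1.] hi [ 705. -206.   21.]
   rect 20.0 ((660.7205200195312, -351.1806335449219), (318.762451171875, 25.994775772094727), 74.6202392578125)
bracket 0.85 [381.9, 247.1] med [ 426. -552.   14.] lo [ 396. -594.    0.] hi
[... 705 characters left out ...]
carton_1 0.57 [226.7, 287.3] med [ 382. -419.   82.] lo [ 347. -433.    6.] hi [ 422. -323.   87.]
   rect 87.0 ((390.61175537109375, -371.73248291015625), (117.94792938232422, 65.33624267578125), 73.90725708007812)
rail 0.67 [339.7, 272.7] med [ 651. -392.   15.] lo [ 616. -503.    6.] hi [ 699. -220.   18.]
   rect 17.0 ((662.5342407226562, -354.370361328125), (317.536865234375, 25.433544158935547), 74.7320556640625)
bracket 0.87 [276.4, 351.2] med [ 425. -569.   13.] lo [ 399. -599.    1.] hi [ 460. -530.   49.]
bolt 0.62 [304.9, 317.0] med [ 501. -504.   18.] lo [ 496. -509.    3.] hi [ 511. -496.   46.]
vee 0.86 [183.0, 198.9] med [402. 112.  29.] lo [373.  88.   2.] hi [438. 151.  47.]
```

View pics/top0.png

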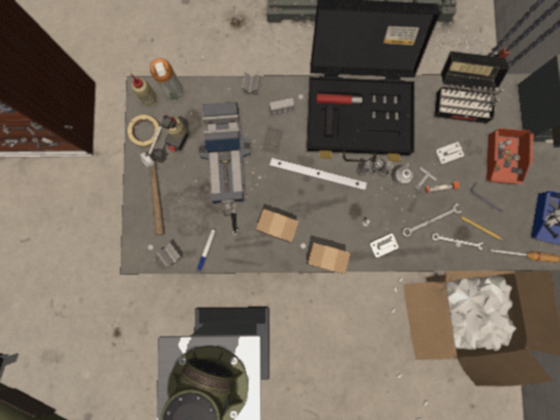

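View pics/side0.png

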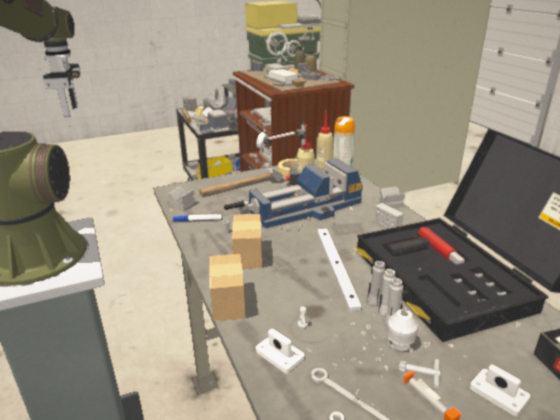

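Top view: left carton A is at (276,226), right carton B at (329,258), and the rail runs from (272,162) to (365,185). The bolt is at (366,222) and the bracket at (383,245). In the side view the bush stands at about (225,227), by the vise handle. All are clear of the lanes from the cartons to the rail.

The tool's y axis is already nearly parallel to the rail, so I'm moving to behind the left carton first.

```bash
python3 -m inch '[[[-451,-620,0],[0,0,4.3]],[[-451,-620,0],[0,0,4.3]],[[-451,-620,0],[0,0,4.3]],[[-451,-620,0],[0,0,4.3]],[[-451,-620,0],[0,0,4.3]],[[-451,-620,0],[0,0,4.3]],[[-451,-620,0],[0,0,4.3]],[[-451,-620,0],[0,0,4.3]],[[-451,-620,0],[0,0,4.3]],[[-451,-620,0],[0,0,4.3]]]' 60
cat > to.py <<'E'
# rows helper: python3 to.py x y z yaw -> shift in tool axes and turn about tool z (tool down, tool y at angle yaw deg)
import sys; from h import *
s=manip.observe(); R=np.array(s['eef_rot']); t=np.array([float(a) for a in sys.argv[1:4]])
print(s['clock'],np.round(s['tcp_pos'],1),'wf',np.round(s['wrist_force'],1))
a=np.degrees(np.arctan2(R[1,1],R[0,1])); print('yaw',a.round(1),'shift',(R.T@(t-s['tcp_pos'])).round(1),'turn z',(a-float(sys.argv[4])).round(1))
E
python3 to.py 415 -190 70 69.9
```

```text
clock: 1.7
tcp_pos: [322.9, 58.1, 205.9]
eef_rot: [[-0.939, 0.343, 0.002], [0.343, 0.939, 0.0], [-0.001, 0.001, -1.0]]
wrist_force: [1.2, 1.0, -0.0]
finger_gap: 59.9
1.7 [322.9  58.1 205.9] wf [ 1.2  1.  -0. ]
yaw 69.9 shift [-171.5 -201.4  136. ] turn z 0.0
```

```bash
python3 -m inch '[[[-35,-40,0],[0,0,0]],[[-70,-80,0],[0,0,0]],[[-105,-120,0],[0,0,0]],[[-140,-160,0],[0,0,0]],[[-171,-201,20],[0,0,0]],[[-171,-201,60],[0,0,0]],[[-171,-201,100],[0,0,0]],[[-171,-201,130],[0,0,0]],[[-171,-201,135],[0,0,0]],[[-171,-201,135],[0,0,0]]]'
python3 to.py 415 -190 70 69.9; python3 - <<'E'
from h import *
p=shot('top'); w=world(p); m=(w[...,2]>78)&(w[...,2]<98)&(w[...,0]>330)&(w[...,0]<560)&(w[...,1]<-140)&(w[...,1]>-460)
n,l=cv2.connectedComponents(m.astype(np.uint8))
for i in range(1,n):
    q=w[l==i]
    if len(q)>60: print(len(q),cv2.minAreaRect(q[:,:2].astype(np.float32)))
E
```

```text
clock: 2.7
tcp_pos: [414.2, -187.4, 70.7]
eef_rot: [[-0.939, 0.344, -0.001], [0.344, 0.939, 0.0], [0.001, 0.0, -1.0]]
wrist_force: [0.6, 1.3, -0.6]
finger_gap: 59.8
2.7 [ 414.2 -187.4   70.7] wf [ 0.6  1.3 -0.6]
yaw 69.9 shift [-1.6 -2.1  0.7] turn z 0.0
761 ((488.9648132324219, -217.10736083984375), (115.2199478149414, 65.92665100097656), 69.36373138427734)
852 ((387.2273254394531, -372.17791748046875), (115.92523956298828, 66.47007751464844), 74.22184753417969)
```

```bash
python3 -m inch '[[[-14,-2,2],[0,0,0]],[[-27,-2,2],[0,0,0]],[[-36,-2,2],[0,0,0]],[[-40,-2,2],[0,0,0]],[[-43,-2,-1],[0,0,0]],[[-46,-2,-4],[0,0,0]],[[-53,-2,-8],[0,0,0]],[[-60,-2,-13],[0,0,0]],[[-68,-2,-16],[0,0,0]],[[-76,-2,-19],[0,0,0]]]'
python3 to.py 415 -190 70 69.9; python3 - <<'E'
from h import *
p=shot('side','s1.png'); cv2.imwrite('pics/s1c.png',cv2.resize(p['pixels'][150:350,150:400],None,fx=2.4,fy=2.4))
E
```

```text
clock: 3.75
tcp_pos: [485.7, -215.8, 90.0]
eef_rot: [[-0.939, 0.344, 0.001], [0.344, 0.939, -0.0], [-0.001, -0.0, -1.0]]
wrist_force: [-0.9, 0.5, 1.9]
finger_gap: 59.9
3.75 [ 485.7 -215.8   90. ] wf [-0.9  0.5  1.9]
yaw 69.9 shift [75.3 -0.1 19.9] turn z -0.0
```

View pics/s1c.png

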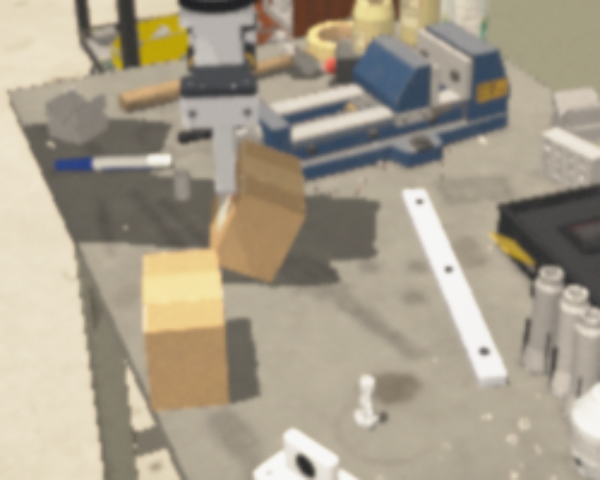

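The left carton is tipping about its far edge, roughly 28°, without sliding (crop (260,210)), and the bush stands untouched at (181,183). I'll continue the arc until it falls.

```bash
python3 -m inch '[[[-8,0,-2],[0,0,0]],[[-16,0,-4],[0,0,0]],[[-23,0,-5],[0,0,0]],[[-29,0,-5],[0,0,0]],[[-35,0,-5],[0,0,0]],[[-40,0,-5],[0,0,0]],[[-43,0,-5],[0,0,0]],[[-43,0,-5],[0,0,0]],[[-30,0,-10],[0,0,0]],[[0,0,-40],[0,0,0]]]'
python3 - <<'E'
from h import *
p=shot('top'); w=world(p); m=(w[...,2]>40)&(w[...,2]<98)&(w[...,0]>330)&(w[...,0]<600)&(w[...,1]<-130)&(w[...,1]>-460)
n,l=cv2.connectedComponents(m.astype(np.uint8))
for i in range(1,n):
    q=w[l==i]
    if len(q)>60: print(len(q),np.median(q[:,2]),cv2.minAreaRect(q[:,:2].astype(np.float32)))
E
python3 to.py 346 -361 115 74.6
```

```text
clock: 4.8
tcp_pos: [483.7, -214.9, 126.9]
eef_rot: [[-0.939, 0.344, -0.005], [0.344, 0.939, 0.002], [0.005, 0.001, -1.0]]
wrist_force: [1.1, -0.3, 0.5]
finger_gap: 60.0
431 68.25469150745562 ((580.0224609375, -250.41754150390625), (114.77236938476562, 48.463417053222656), 69.28697967529297)
883 86.24700096304468 ((387.2322692871094, -372.1633605957031), (116.00801849365234, 67.13555145263672), 74.70697784423828)
4.85 [ 482.3 -214.5  133.3] wf [-0.4 -1.1  6.4]
yaw 69.9 shift [  77.7 -184.4   18.2] turn z -4.7
```

The left carton is down: its top is at about 66 mm, and it's clear of the rail. Next is the right carton.

```bash
python3 to.py 310 -350 69 74.7; python3 -m inch '[[[40,-50,0],[0,0,-1]],[[70,-90,0],[0,0,-3]],[[100,-130,0],[0,0,-4.8]],[[115,-165,0],[0,0,-4.8]],[[115,-187,0],[0,0,-4.8]],[[115,-187,20],[0,0,-4.8]],[[115,-187,40],[0,0,-4.8]],[[115,-187,60],[0,0,-4.8]],[[115,-187,64],[0,0,-4.8]],[[115,-187,64],[0,0,-4.8]]]'; python3 to.py 310 -350 69 74.7; python3 - <<'E'
from h import *
p=shot('top'); w=world(p); m=(w[...,2]>78)&(w[...,2]<98)&(w[...,0]>330)&(w[...,0]<600)&(w[...,1]<-300)&(w[...,1]>-460)
q=w[m]; c,_,a=cv2.minAreaRect(q[:,:2].astype(np.float32)); print(len(q),c,_,a)
a=np.radians(a); s=manip.observe(); d=np.array(c)+[1,0]-s['tcp_pos'][:2]
print('gap',d@[np.sin(a),-np.cos(a)]-33-8,'lat',d@[np.cos(a),np.sin(a)])
E
```

```text
4.85 [ 482.3 -214.5  133.3] wf [-0.4 -1.1  6.4]
yaw 69.9 shift [ 115.3 -186.4   64.2] turn z -4.8
clock: 5.85
tcp_pos: [312.5, -351.4, 65.5]
eef_rot: [[-0.965, 0.264, -0.0], [0.264, 0.965, 0.001], [0.001, 0.0, -1.0]]
wrist_force: [-0.0, 0.4, 0.2]
finger_gap: 59.8
5.85 [ 312.5 -351.4   65.5] wf [-0.   0.4  0.2]
yaw 74.7 shift [ 2.8  0.7 -3.5] turn z -0.0
731 (387.66717529296875, -372.0853271484375) (115.64927673339844, 66.24365234375) 74.54131317138672
gap 37.58127674950691 lat 0.615905507480921
```

```bash
python3 -m inch '[[[-13,0,-3],[0,0,0]],[[-26,0,-3],[0,0,0]],[[-34,0,-3],[0,0,0]],[[-38,0,-3],[0,0,0]],[[-41,0,-5],[0,0,0]],[[-44,0,-8],[0,0,0]],[[-51,0,-13],[0,0,0]],[[-58,0,-18],[0,0,0]],[[-66,0,-21],[0,0,0]],[[-74,0,-24],[0,0,0]]]' && python3 -m inch '[[[-8,0,-2],[0,0,0]],[[-16,0,-4],[0,0,0]],[[-23,0,-5],[0,0,0]],[[-29,0,-5],[0,0,0]],[[-35,0,-5],[0,0,0]],[[-40,0,-5],[0,0,0]],[[-43,0,-5],[0,0,0]],[[-43,0,-5],[0,0,0]],[[-20,0,-10],[0,0,0]],[[30,0,-10],[0,0,0]]]' && python3 -m inch '[[[40,0,0],[0,0,0]],[[80,0,0],[0,0,0]],[[80,0,0],[0,0,0]],[[80,0,0],[0,0,0]],[[80,0,0],[0,0,0]],[[80,0,0],[0,0,0]],[[80,0,0],[0,0,0]],[[80,0,0],[0,0,0]],[[80,0,0],[0,0,0]],[[80,0,0],[0,0,0]]]'
python3 - <<'E'
from h import *
p=shot('top','t2.png'); w=world(p); m=(w[...,2]>50)&(w[...,2]<78)&(w[...,0]>330)&(w[...,0]<640)&(w[...,1]<-130)&(w[...,1]>-480)
n,l=cv2.connectedComponents(m.astype(np.uint8))
for i in range(1,n):
    q=w[l==i]
    if len(q)>60: print(len(q),np.median(q[:,2]),cv2.minAreaRect(q[:,:2].astype(np.float32)))
print('top stamp',[(round(m['p'],2),m['pixel']) for m in manip.boxes_of('stamp',p)])
s=shot('side','s2.png')
print('side stamp',[(round(m['p'],2),m['pixel']) for m in manip.boxes_of('stamp',s)])
a=cv2.resize(p['pixels'][150:290,220:420],None,fx=3,fy=3); b=cv2.resize(s['pixels'][180:340,170:370],None,fx=3,fy=3)
cv2.imwrite('pics/t2c.png',a);cv2.imwrite('pics/s2c.png',b)
E
```

```text
clock: 6.9
tcp_pos: [384.8, -371.4, 90.0]
eef_rot: [[-0.965, 0.264, 0.001], [0.264, 0.965, -0.001], [-0.001, -0.0, -1.0]]
wrist_force: [-0.6, -0.1, 2.6]
finger_gap: 59.9
clock: 7.9
tcp_pos: [355.6, -363.4, 99.6]
eef_rot: [[-0.965, 0.262, 0.001], [0.262, 0.965, -0.001], [-0.001, -0.001, -1.0]]
wrist_force: [-0.7, -0.5, 0.4]
finger_gap: 59.9
clock: 8.9
tcp_pos: [277.9, -342.0, 99.4]
eef_rot: [[-0.965, 0.264, -0.0], [0.264, 0.965, 0.0], [0.0, 0.0, -1.0]]
wrist_force: [-0.9, 0.4, -0.1]
finger_gap: 59.8
1027 67.67678252083897 ((563.3323974609375, -244.4336700439453), (114.803955078125, 86.77371215820312), 69.79261779785156)
1055 67.66808028840455 ((467.12158203125, -393.8465881347656), (115.841796875, 86.48650360107422), 74.70828247070312)
top stamp [(0.87, [336.9, 232.3])]
side stamp [(0.61, [268.7, 286.4])]
```

View pics/t2c.png

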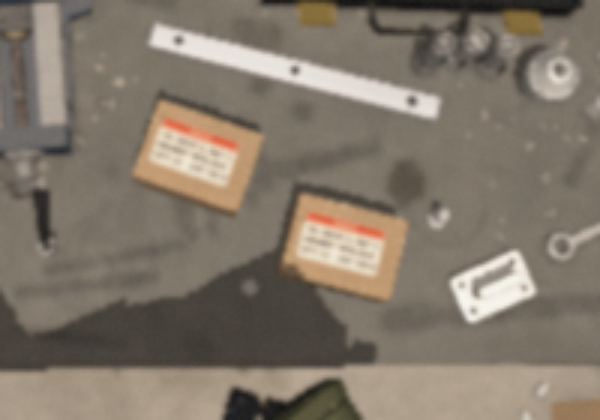

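View pics/s2c.png

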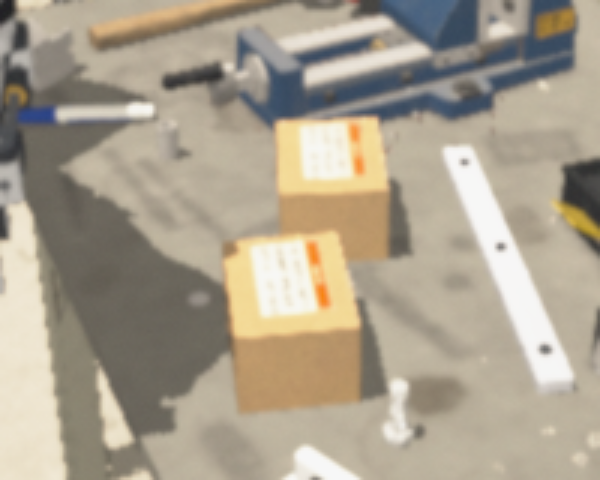

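Both cartons lie flat, tops at 66 mm, and the bolt, bush and bracket still stand. The network's two "stamp" hits, (337,232) top and (269,286) side, are just the address label on B's upper face. The undersides are very oblique to both cameras, so I'll average frames and enlarge the near-face strips.

```bash
python3 - <<'E'
from h import *
def face(c,a):
    a=np.radians(a); f=np.array([np.sin(a),-np.cos(a)]); l=np.array([np.cos(a),np.sin(a)]); b=np.array(c)-42.5*f
    return [np.r_[b+s*58*l,z] for s,z in((1,66),(-1,66),(-1,0),(1,0))]
F={'A':face((563.5,-244.5),69.8),'B':face((467.5,-394),74.7)}
out=[]
for n in('top','side'):
    ps=[manip.capture(n) for _ in range(8)]; im=np.mean([p['pixels'] for p in ps],0).astype(np.uint8); p=ps[0]
    E=np.linalg.inv(np.array(p['extrinsics']))
    for k in 'AB':
        c=[(E@np.r_[q,1])[:3] for q in F[k]]; uv=np.array([[p['cx']+p['fx']*x/-z,p['cy']-p['fy']*y/-z] for x,y,z in c])
        print(n,k,uv.round(1).tolist()); u,v=uv.mean(0).round().astype(int)
        t=im[v-20:v+20,u-26:u+26]; t=cv2.convertScaleAbs(t,alpha=1.5); out.append(cv2.resize(t,None,fx=7.5,fy=7.5,interpolation=cv2.INTER_CUBIC))
cv2.imwrite('pics/f.png',np.vstack([np.hstack(out[:2]),np.hstack(out[2:])]))
E
```

```text
top A [[263.5, 207.9], [298.9, 220.5], [297.8, 222.5], [264.0, 210.5]]
top B [[313.1, 240.4], [349.8, 250.0], [346.3, 250.7], [311.3, 241.5]]
side A [[260.9, 220.3], [261.9, 244.8], [262.7, 268.5], [261.7, 242.7]]
side B [[242.6, 260.5], [246.8, 293.1], [248.3, 319.0], [244.1, 284.9]]
```

View pics/f.png

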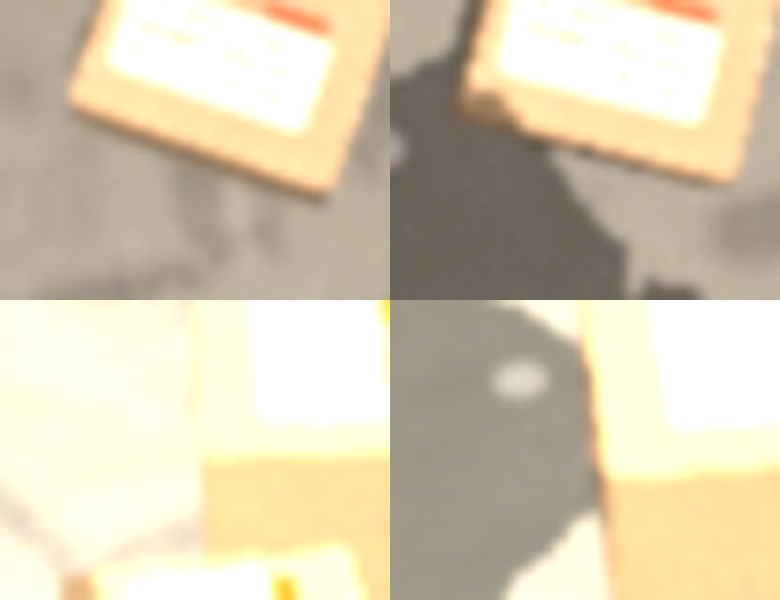

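```bash
python3 - <<'E'
from h import *
im=np.mean([manip.capture('top')['pixels'] for _ in range(8)],0).astype(np.float32)
g=im.mean(2)
for k,P in {'A':[[263.5,207.9],[298.9,220.5]],'B':[[313.1,240.4],[349.8,250.0]]}.items():
    a,b=np.array(P); t=np.linspace(.05,.95,25); d=(b-a)/np.linalg.norm(b-a); nrm=np.array([-d[1],d[0]])
    for o in np.arange(-2,4.1,.5):
        q=a+t[:,None]*(b-a)+o*nrm
        print(k,o,cv2.remap(g,q[:,0].astype(np.float32)[None],q[:,1].astype(np.float32)[None],1)[0].astype(int).tolist())
E
```

```text
A -2.0 [155, 155, 155, 155, 155, 157, 157, 156, 156, 154, 152, 153, 154, 152, 151, 153, 153, 155, 156, 156, 156, 157, 155, 154, 152]
A -1.5 [153, 152, 154, 152, 155, 154, 157, 153, 155, 152, 151, 150, 152, 150, 150, 151, 150, 153, 153, 156, 153, 156, 152, 153, 146]
A -1.0 [145, 147, 147, 148, 148, 151, 150, 149, 149, 148, 146, 145, 146, 144, 145, 145, 145, 146, 149, 149, 150, 149, 148, 145, 140]
A -0.5 [137, 136, 140, 136, 141, 140, 141, 137, 141, 137, 137, 134, 135, 135, 134, 136, 133, 137, 137, 141, 137, 142, 135, 136, 126]
A 0.0 [123, 124, 124, 122, 125, 125, 126, 123, 126, 122, 123, 120, 122, 118, 120, 120, 120, 120, 123, 124, 123, 125, 120, 118, 110]
A 0.5 [109, 110, 107, 108, 106, 110, 108, 108, 108, 107, 107, 105, 105, 103, 105, 104, 105, 103, 107, 106, 107, 105, 105, 100, 98]
A 1.0 [103, 98, 98, 95, 96, 95, 97, 94, 96, 94, 95, 93, 92, 92, 92, 93, 91, 94, 92, 95, 91, 95, 90, 93, 90]
A 1.5 [98, 96, 91, 92, 89, 91, 91, 89, 91, 88, 90, 85, 87, 85, 88, 85, 91, 87, 89, 85, 87, 87, 89, 89, 90]
A 2.0 [101, 97, 93, 93, 92, 92, 92, 93, 91, 90, 88, 88, 85, 87, 87, 90, 92, 92, 89, 88, 88
[... 1416 characters left out ...]
 66, 66, 66, 69, 86, 99, 92, 87, 95, 92, 96, 94, 91, 100, 100, 97, 99, 97, 98, 106, 109]
B 2.0 [66, 66, 66, 67, 65, 64, 61, 66, 88, 102, 100, 99, 100, 101, 103, 99, 100, 106, 105, 105, 103, 103, 107, 110, 111]
B 2.5 [66, 67, 67, 67, 66, 64, 63, 68, 89, 105, 109, 107, 107, 109, 109, 107, 108, 110, 112, 111, 110, 111, 112, 113, 114]
B 3.0 [66, 67, 68, 68, 67, 65, 65, 68, 87, 107, 112, 113, 113, 112, 113, 113, 112, 115, 116, 115, 115, 115, 116, 116, 112]
B 3.5 [66, 67, 68, 67, 67, 67, 65, 68, 84, 101, 112, 115, 115, 115, 115, 115, 116, 117, 117, 118, 117, 117, 117, 115, 111]
B 4.0 [66, 67, 68, 67, 67, 67, 66, 68, 77, 94, 109, 115, 116, 115, 115, 116, 117, 118, 118, 118, 118, 118, 117, 114, 109]
```

The strips are too thin to decide on (A is 2–3 px, B about 1 px). I'll turn carton B a little, pushing its right end low with shut fingers, so that its underside comes into the side camera's view.

```bash
python3 to.py 392 -420 22 74.7; python3 -m inch '[[[-20,-40,0],[0,0,0]],[[-45,-75,0],[0,0,0]],[[-70,-103,10],[0,0,0]],[[-84,-105,40],[0,0,0]],[[-88,-105,65],[0,0,0]],[[-88,-105,77],[0,0,0]],[[-95,-105,77],[0,0,0]],[[-103,-105,77],[0,0,0]],[[-107,-105,77],[0,0,0]],[[-110,-105,77],[0,0,0]]]' 0; python3 to.py 392 -420 22 74.7
```

```text
10.3 [ 277.9 -342.1   99.5] wf [-0.   0.1  0.5]
yaw 74.7 shift [-130.7  -45.    77.5] turn z -0.0
clock: 11.3
tcp_pos: [357.1, -472.9, 23.7]
eef_rot: [[-0.965, 0.264, 0.001], [0.264, 0.965, -0.002], [-0.001, -0.001, -1.0]]
wrist_force: [-0.4, 0.4, 0.5]
finger_gap: 0.4
11.3 [ 357.1 -472.9   23.7] wf [-0.4  0.4  0.5]
yaw 74.7 shift [-19.8  60.2   1.6] turn z 0.0
```

I issued that move before reading the computed shift, so it went 60 mm too far right; nothing was touched. I'll correct sideways first, then push.

```bash
python3 -m inch '[[[0,20,1],[0,0,0]],[[0,45,1],[0,0,0]],[[0,60,1],[0,0,0]],[[-15,60,1],[0,0,0]],[[-28,60,1],[0,0,0]],[[-38,60,1],[0,0,0]],[[-48,60,1],[0,0,0]],[[-58,60,1],[0,0,0]],[[-66,60,1],[0,0,0]],[[-72,60,1],[0,0,0]]]' && python3 -m inch '[[[-6,0,0],[0,0,0]],[[-10,0,0],[0,0,0]],[[-10,0,0],[0,0,0]],[[10,0,0],[0,0,0]],[[40,0,-20],[0,0,0]],[[70,0,-60],[0,0,0]],[[70,40,-100],[0,0,0]],[[70,80,-120],[0,0,0]],[[70,120,-120],[0,0,0]],[[70,160,-120],[0,0,0]]]'
python3 - <<'E'
from h import *
p=shot('top','t3.png'); w=world(p); m=(w[...,2]>50)&(w[...,2]<78)&(w[...,0]>330)&(w[...,0]<640)&(w[...,1]<-130)&(w[...,1]>-480)
n,l=cv2.connectedComponents(m.astype(np.uint8))
for i in range(1,n):
    q=w[l==i]
    if len(q)>60: print(len(q),np.median(q[:,2]),cv2.minAreaRect(q[:,:2].astype(np.float32)))
s=shot('side'); print('side stamp',[(round(m['p'],2),m['pixel']) for m in manip.boxes_of('stamp',s)])
cv2.imwrite('pics/s3c.png',cv2.resize(s['pixels'][210:340,180:330],None,fx=4,fy=4))
E
```

```text
clock: 12.3
tcp_pos: [442.1, -433.8, 21.4]
eef_rot: [[-0.965, 0.264, -0.0], [0.264, 0.965, -0.0], [0.0, -0.0, -1.0]]
wrist_force: [-2.3, -0.5, 2.6]
finger_gap: 0.7
clock: 13.3
tcp_pos: [416.6, -259.2, 142.3]
eef_rot: [[-0.964, 0.264, 0.002], [0.264, 0.964, -0.001], [-0.002, -0.0, -1.0]]
wrist_force: [0.2, 0.1, 0.2]
finger_gap: 0.8
1023 67.62721127498594 ((563.4232788085938, -244.41578674316406), (114.9816665649414, 86.7063217163086), 69.96778106689453)
1048 67.47639011881165 ((501.8835754394531, -390.3157653808594), (86.72108459472656, 115.62816619873047), 4.781246185302734)
side stamp [(0.8, [282.1, 281.4])]
```

View pics/s3c.png

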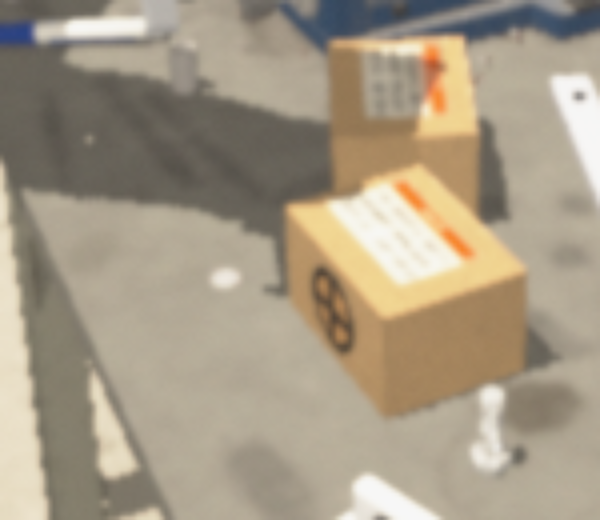

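The side view settles it: the ring-and-cross stamp is at crop (333,310), full-frame (263,287), on the underside of the right-hand carton B. The bolt at (490,430) and the bush at (183,70) still stand. Next I'll push B square and on to the rail, using open fingers parallel to the rail.

```bash
python3 to.py 426 -369 20 74.6
```

```text
13.45 [ 416.8 -259.1  141.7] wf [-0.4 -0.7 -0.6]
yaw 74.9 shift [ -37.5 -103.7  121.7] turn z 0.3
```

```bash
python3 -m inch '[[[0,-35,0],[0,0,0]],[[0,-70,0],[0,0,0]],[[0,-104,0],[0,0,0.3]],[[0,-104,40],[0,0,0.3]],[[0,-104,80],[0,0,0.3]],[[0,-104,115],[0,0,0.3]],[[-10,-104,122],[0,0,0.3]],[[-25,-104,122],[0,0,0.3]],[[-36,-104,122],[0,0,0.3]],[[-37,-104,122],[0,0,0.3]]]' 50 && python3 -m inch '[[[-8,0,0],[0,0,0]],[[-14,0,0],[0,0,0]],[[-20,0,0],[0,0,0]],[[-26,0,0],[0,0,0]],[[-32,0,0],[0,0,0]],[[-38,0,0],[0,0,0]],[[-44,0,0],[0,0,0]],[[-50,0,0],[0,0,0]],[[-55,0,0],[0,0,0]],[[-58,0,0],[0,0,0]]]'
cat > b.py <<'E'
from h import *
p=shot('top'); w=world(p); m=(w[...,2]>55)&(w[...,2]<75)&(w[...,0]>330)&(w[...,0]<680)&(w[...,1]<-130)&(w[...,1]>-520)
n,l=cv2.connectedComponents(m.astype(np.uint8)); f=np.array([.964,-.265]); L=np.array([.265,.964]); N=np.array([649,-349])
for i in range(1,n):
    q=w[l==i]
    if len(q)>60:
        r=cv2.minAreaRect(q[:,:2].astype(np.float32)); d=np.array(r[0])+[.5,0]-N
        print(len(q),r,'gap to rail',(-d@f-42.5).round(1),'lat',(d@L).round(1))
s=manip.observe(); d=s['tcp_pos'][:2]-N; print(s['clock'],'tcp fwd',(d@f).round(1),'lat',(d@L).round(1),s['tcp_pos'][2],np.round(s['wrist_force'],1))
E
python3 b.py
```

```text
clock: 14.45
tcp_pos: [426.0, -371.8, 20.6]
eef_rot: [[-0.963, 0.268, 0.002], [0.268, 0.963, -0.002], [-0.002, -0.001, -1.0]]
wrist_force: [-0.1, -1.0, 0.6]
finger_gap: 49.9
clock: 15.45
tcp_pos: [480.8, -386.5, 19.4]
eef_rot: [[-0.963, 0.269, 0.0], [0.269, 0.963, -0.0], [-0.0, -0.0, -1.0]]
wrist_force: [-1.8, 1.1, 0.8]
finger_gap: 50.1
1016 ((563.3848266601562, -244.470703125), (114.86831665039062, 86.75670623779297), 69.79100036621094) gap to rail 67.3 lat 78.2
100 ((562.5679321289062, -361.6874084472656), (29.124452590942383, 63.062843322753906), 46.360015869140625) gap to rail 37.0 lat -35.0
146 ((554.9248046875, -440.89666748046875), (65.68392181396484, 37.56071472167969), 66.43356323242188) gap to rail 23.4 lat -113.4
15.5 tcp fwd -152.0 lat -80.7 19.467211069539857 [-0.1  0.2  0.1]
```

```bash
python3 -m inch '[[[-6,0,0],[0,0,0]],[[-12,0,0],[0,0,0]],[[-18,0,0],[0,0,0]],[[-24,0,0],[0,0,0]],[[-30,0,0],[0,0,0]],[[-36,0,0],[0,0,0]],[[-41,0,0],[0,0,0]],[[-45,0,0],[0,0,0]],[[-47,0,0],[0,0,0]],[[-48,0,0],[0,0,0]]]' && python3 b.py; python3 - <<'E'
from h import *
s=shot('side'); cv2.imwrite('pics/s4c.png',cv2.resize(s['pixels'][180:340,180:390],None,fx=3.5,fy=3.5))
E
```

```text
clock: 16.5
tcp_pos: [526.7, -399.3, 19.5]
eef_rot: [[-0.963, 0.269, -0.0], [0.269, 0.963, -0.0], [0.0, -0.0, -1.0]]
wrist_force: [-4.2, 2.2, 1.9]
finger_gap: 50.1
1014 ((563.4131469726562, -244.56378173828125), (114.83744049072266, 86.90802764892578), 69.87545776367188) gap to rail 67.2 lat 78.1
16.55 tcp fwd -104.5 lat -80.9 19.47081547353258 [ 0.  -0.2  0.2]
```

View pics/s4c.png

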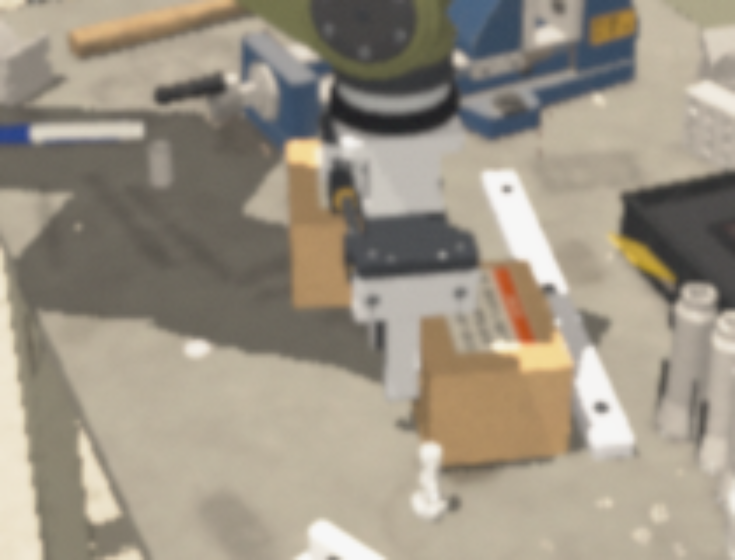

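B is square to the rail and about 11 mm short of it. The bolt stands clear at crop (430,480). I'll close in slowly, watching the force.

```bash
python3 -m inch '[[[-2,0,0],[0,0,0]],[[-4,0,0],[0,0,0]],[[-6,0,0],[0,0,0]],[[-7,0,0],[0,0,0]],[[-8,0,0],[0,0,0]],[[-9,0,0],[0,0,0]],[[-10,0,0],[0,0,0]],[[-11,0,0],[0,0,0]],[[-11.5,0,0],[0,0,0]],[[-12,0,0],[0,0,0]]]'; python3 b.py
```

```text
clock: 17.6
tcp_pos: [538.2, -402.5, 19.4]
eef_rot: [[-0.963, 0.269, -0.0], [0.269, 0.963, -0.0], [0.0, -0.0, -1.0]]
wrist_force: [-1.3, 0.3, 0.2]
finger_gap: 49.7
1019 ((563.130615234375, -244.40768432617188), (114.78417205810547, 86.24787139892578), 69.72541809082031) gap to rail 67.5 lat 78.2
17.65 tcp fwd -92.6 lat -81.0 19.417331248236795 [-1.8  0.8 -0.6]
```

Not firmly against it yet; continue 1 mm at a time.

```bash
python3 -m inch '[[[-0.5,0,0],[0,0,0]],[[-1,0,0],[0,0,0]],[[-1,0,0],[0,0,0]],[[-1.5,0,0],[0,0,0]],[[-1.5,0,0],[0,0,0]],[[-2,0,0],[0,0,0]],[[-2,0,0],[0,0,0]],[[-2.5,0,0],[0,0,0]],[[-2.5,0,0],[0,0,0]],[[-2.5,0,0],[0,0,0]]]'; python3 to.py 0 0 0 74.6
```

```text
clock: 18.65
tcp_pos: [538.4, -402.8, 19.6]
eef_rot: [[-0.963, 0.269, -0.005], [0.269, 0.963, 0.002], [0.005, 0.001, -1.0]]
wrist_force: [-21.4, 6.2, 12.7]
finger_gap: 50.0
18.65 [ 538.4 -402.8   19.6] wf [-21.4   6.2  12.7]
yaw 74.4 shift [626.7 243.5  23.1] turn z -0.2
```

Contact: the arm stalled at 22 N. Back off, rise, and check.

```bash
python3 -m inch '[[[5,0,0],[0,0,0]],[[20,0,0],[0,0,0]],[[50,0,0],[0,0,0]],[[90,0,0],[0,0,0]],[[130,0,-20],[0,0,0]],[[165,0,-60],[0,0,0]],[[190,0,-100],[0,0,0]],[[200,20,-140],[0,0,0]],[[210,50,-160],[0,0,0]],[[210,80,-160],[0,0,0]]]'; python3 -m inch '[[[10,40,0],[0,0,0]],[[10,80,0],[0,0,0]],[[10,120,0],[0,0,0]],[[10,160,0],[0,0,0]],[[10,160,0],[0,0,0]],[[10,160,0],[0,0,0]],[[10,160,0],[0,0,0]],[[10,160,0],[0,0,0]],[[10,160,0],[0,0,0]],[[10,160,0],[0,0,0]]]'; python3 b.py; python3 - <<'E'
from h import *
t=shot('top'); s=shot('side'); w=world(t); q=w[manip.masks_of('rail',t)[0]['region']]; q=q[abs(q[:,2]-18)<5]; print('rail',cv2.minAreaRect(q[:,:2].astype(np.float32)))
cv2.imwrite('pics/f5.png',np.hstack([cv2.resize(t['pixels'][140:280,225:405],(390,303)),cv2.resize(s['pixels'][180:340,180:386],(390,303))]))
E
```

```text
clock: 19.65
tcp_pos: [360.2, -269.6, 182.7]
eef_rot: [[-0.963, 0.27, 0.005], [0.27, 0.963, -0.004], [-0.006, -0.003, -1.0]]
wrist_force: [0.5, -0.1, -0.4]
finger_gap: 49.5
clock: 20.65
tcp_pos: [393.1, -113.4, 179.4]
eef_rot: [[-0.963, 0.27, -0.0], [0.27, 0.963, 0.0], [0.0, -0.0, -1.0]]
wrist_force: [-0.2, 0.1, -0.0]
finger_gap: 50.3
1023 ((583.3871459960938, -427.48895263671875), (114.87482452392578, 87.94860076904297), 74.29041290283203) gap to rail -0.5 lat -92.9
1011 ((563.0838012695312, -244.51255798339844), (114.91447448730469, 86.09652709960938), 70.11824035644531) gap to rail 67.5 lat 78.1
20.7 tcp fwd -309.1 lat 159.5 179.40705176540266 [-0.1 -0.7 -0.4]
rail ((661.2547607421875, -350.89068603515625), (316.39208984375, 25.561325073242188), 74.74995422363281)
```

View pics/f5.png

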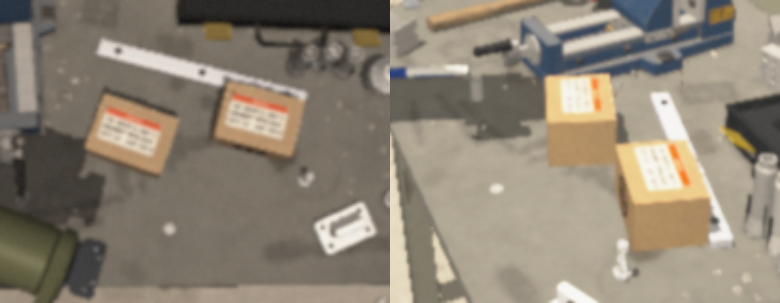

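Carton B lies against the rail with the gap within measurement error and its angle within 0.5°. A lies 67 mm clear, the small parts still stand, and the arm touches nothing.

```bash
python3 -c "
from bench import manip; print(manip.finish_job())"
```

```text
the job is handed in; nothing more can be done
None
```

The job is done and handed in at about 21 s of the 69 s allowed. The stamped carton, the right-hand one, lies flat against the dispatch rail.

- **Tipping:** I tipped both cartons away from the robot with the fingers. Both lie flat, about 66 mm high.
- **Finding the stamp:** With the cartons lying square, neither camera could see the undersides. I pushed the right end of the right-hand carton low, turning it about 20° and moving it roughly 35 mm. The ring and cross then showed clearly on its underside. That short push came before the stamp was identified.
- **Pushing:** I pushed the stamped carton square and on to the rail with the two open fingers, until the arm stalled at about 22 N.

**Last checks:**
- **Stamped carton:** the measured gap to the rail is -0.5 mm, which is within calibration error. Its angle is 74.3° against the rail's 74.7°.
- **Other carton:** it lies 67 mm short of the rail.
- **Small parts:** the bush, bolt and bracket still stand in the last pictures. The V-block was never approached.
- **Robot:** the arm is clear and touching nothing.

**Failures and disagreements:**
- The detector first reported the carton's label as the stamp; I rejected that from the picture.
- One positioning move went 60 mm too far to the right because I typed it before reading the computed shift. It touched nothing and I corrected it.
- I did not look at the left-hand carton's underside face-on, so "bare" there follows from having found the stamp on the other one.

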